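Index the light sensor to the amber lamp

ROBOT

A 6-joint arm with a two-finger parallel gripper is mounted at the origin on the work surface. World frame = base frame: x ahead of the robot, y to its left, z up, the work surface at z = 0. Lengths are in m, angles in rad, forces in N, time in s.
With the tool pointing down it reaches from about 0.325 to 0.775 m from the base axis. Payload 9.3 kg.
Tool frame: the origin (TCP) lies at the very end of the fingers, on their centre line; the grasp point (between the pads) lies 19 mm behind it; z points along the fingers, y is the line along which they close (so a half turn about z gives the same grasp; the last joint's range is limited). The gripper opens to 85 mm and grips with 20 to 120 N. Pads are 22 mm wide; open, the fingers measure 114 mm over their backs; the gripper's body (76 mm by 85 mm) begins 54 mm behind the grasp point. The pads swing forward as they close: fully open they stand 13 mm farther back than shut.
Start: joints at [0.966, 0.259, 0.021, 1.334, 0, 1.418], TCP at [0.24, 0.495, 0.231] pointing down, gripper open.
Joint ranges: [-3.04, 3.04], [-0.91, 1.82], [-1.04, 1.36], [-1.92, 1.95], [-1.52, 1.45], [-3.14, 3.14]. Speed limits (rad/s): [2.22, 2.22, 2.79, 3.14, 3.14, 3.14].

INTERFACE

Orientations are given as a unit quaternion [x, y, z, w].
In Python, from rig import env gives the robot as it stands.
- The arm moves only by the tool arm_command, never from a script. Its arguments are lists of equal length, an entry for each row: "slide": the shift along the tool's x, y, z in m, a list of three; "delta_rot": the turn, a rotation vector about the tool's x, y, z in degrees, a list of three. In form: {"slide": [[tx, ty, tz], ...], "delta_rot": [[wx, wy, wz], ...]}. A call has 1 to 8 rows; each row is the pose to reach, as a shift and turn from the pose commanded when the call began, along the tool's axes at that moment; what a row does not reach only later rows make up. A row lasts 1/8 s, in which the tool goes at most 62.5 mm and 10.7 degrees, less where a joint would pass 70% of its speed; a pose out of reach is approached as far as the arm can. A call with a gripper value outside its range is refused whole. "hand" is the closure, from 0 (fully open) to 1 (shut), set as the call begins (left out, the last holds). The fingers move at their own pace and stop on an object; "force" is the grip in N (left out, the last holds). Time passes only in rows, so rows that repeat a pose let the fingers close. It gives the time, the measured TCP pose, the force, the opening and the grip force at its end, in the units of the state.
- env.state(): the state, without advancing time (a new reading comes with each control period).
- env.capture(name): name is "scene" or "side" or "wrist"; returns a dict with "img" (420x560x3 uint8, red, green, blue), "z_map" (420x560 float32, m along the optical axis (not along the pixel's ray), 0 where there is no reading), "mtx" (3x3 intrinsics, pixels), "rvec" (rotation vector, rad) and "tvec" (3), from world to camera coordinates, as OpenCV has them. Camera axes: x right, y down, z forward; pixel columns grow to the right and rows downward; lengths in m; the calibration is good to about 2 mm. A picture is of the moment at which its call begins.
- env.job_done(): hands the job in; it is judged then, once.
Trained networks look in the newest picture that a camera, given by its name, has taken for a name from the list of things; names that differ only in an ending like _2 or _b are one class to them, and where a whole thing is asked for, a point or a joint stands for the part that bears it (a point fixed in the world has none). Each returns a list of dicts, best first, with "p" (0 to 1); they miss things now and then, are a little off and sometimes report something else, mostly with a low value. They report only what shows in the picture. A call takes as long as a camera call. They do not tell look-alikes from the thing itself.
- env.look_for(camera, query): "centre" ([row, column] in pixels, amid what is visible of it).
- env.regions_of(camera, query): "pixels" (420x560 bool, what is visible of it) and "centre" ([row, column] in pixels, amid what is visible of it).
The state is a dict: "clock": time; "qpos": joint angles; "qvel": joint speeds; "effort": joint torques, N m; "tcp_pos": TCP position; "tool_rot": TCP orientation; "contact_force": force on the tool from outside, world axes, zero at the start; "moment": the same for the moment, N m; "gripper_width": finger opening in m; "grip_force": force on a finger pad.
Only numpy, scipy, OpenCV 4.12 (cv2) and the standard library are available. Lean on these libraries where they do the work, as an engineer would, in place of code of your own. Each camera call takes 0.05 s, during which the arm holds its last target. There are 200 camera calls.

TASK

On the swivel stand, pull up the red T-knob and twist it counter-clockwise so that it stays out, then swing the white light sensor round until it faces the amber lamp. Twist the knob back so that the spring plunger drops fully home and locks the arm there. Leave the two lamps, the multimeter and the supply box where they stand.

Things in the scene. Friction and masses are not known exactly. Their poses are not given: they have to be found in the camera images.
- stand: Fixed swivel stand: a black board 235 x 190 mm, 14 mm thick. Origin on the table surface, exactly below the arm's vertical pivot; x points along the arm as it starts (middle station), away from the knob; z up. An aluminium bracket behind the pivot (toward -x) carries the plunger at x = -70 mm, y = 0; its dark steel collar is 40 x 40 mm, top 76 mm above the table.
- swivel (a joint): Angle of the swivel arm about the vertical pivot, rad, positive counter-clockwise seen from above, stops at -0.95 and +0.95. It starts locked at the middle station 0 (within 0.02). Locking stations are at -0.785, 0 and +0.785. With the plunger out it turns freely (0.04 N m friction) and stays where it is left. The round-nosed plunger finds the station and centres the arm if the arm is within about 7 degrees of it.
- plunger (a joint): Height of the spring plunger with its knob, m: 0 fully home (locks the arm), about 0.020 when held out by the twisted knob, stop at 0.028. The spring pulls it down with 4 N when home, 7 N when out. Pull the knob 22 to 26 mm straight up before twisting; below 20 mm the collar blocks the twist.
- knob (a joint): Twist of the T-knob, rad, positive counter-clockwise seen from above, from 0 (bar along the stand's x; starts here; only near 0, within about 10 degrees, can the plunger drop home) to the stop at 1.3. Lifted, twisted to about 1.0 (0.7 to 1.3) and let go, it rests on the collar and stays out. When twisted back to 0 and let go, the spring drops it.
- knob_grip (a point): Centre of the red T-knob's bar, which is 52 mm long (this point's x axis), 16 mm wide (y) and 22 mm high; grip it across the 16 mm from above. It lies on the plunger axis, 108 mm above the table when home, and rises and twists with the knob.
- sensor_mid (a point): Middle of the white light-sensor tube, lying level, 28 mm diameter, 70 mm long, 115 mm from the pivot axis, 100 mm above the table, on a 14 mm post that stands on the arm (arm top 48 mm above the table). x points along the tube, outward from the pivot, where the sensor looks. Grip the tube across its diameter from above to swing the arm.
- sensor_eye (a point): The black front opening of the light sensor: centre of the tube's outer end, 150 mm from the pivot axis, 100 mm above the table; x points where it looks.
- lamp_amber: Amber (orange-yellow) globe lamp, loose: black round foot 72 mm diameter, white stem, globe 60 mm diameter centred 100 mm up, 130 mm tall in all. Origin under the centre of the foot. It stands about 250 mm from the pivot in line with one of the two outer stations, left (+0.785) or right (-0.785).
- lamp_blue: Blue globe lamp of the same shape and size, loose, in line with the other outer station. Not to be faced or moved.
- multimeter: Black multimeter, loose, 140 x 75 x 32 mm, origin under its centre, on the table left of the stand. Bystander.
- supply: Cream power supply box, loose, 120 x 90 x 50 mm (64 mm with its knob), origin under its centre, on the table right of the stand. Bystander.
Mind the look-alikes: they are no part of the job. What is shaped like the lamp_amber but green or turquoise is not meant.

How it is judged:
By the outcome, as a careful person would: the job done as asked, in the order asked, and still so for the second after the job is handed in, with the robot touching nothing.
It also fails if it takes over 56 s, if anything falls off the work surface, if the arm or the gripper's body presses on something with over 40 N, if the wrist force passes 120 N, or if a joint passes its speed limit or range.

## Working session

There is one attempt and no reset: what is moved stays moved. The work goes in short steps, Python scripts to look and compute and a tool call to move; the robot and the scene stay as the last step left them, time stands still between calls to the robot, and variables do not carry over. Pictures are saved under pics/ and viewed, at most 10 in all, crops included, and the job is handed in when it is done.

Besides the shell and the picture viewer there is one more tool, called after ">>>" as name(argument=value, ...) on one line, values as JSON. arm_command: Moves the arm, as the interface text tells. Its arguments: {"type":"object","properties":{"slide":{"type":"array"},"delta_rot":{"type":"array"},"hand":{"type":"number"},"force":{"type":"number"}},"required":["slide","delta_rot"]}

```bash
mkdir -p pics
cat > h.py <<'E'
import numpy as np, cv2
from rig import env
from scipy.spatial.transform import Rotation as R
def cap(n):
    c=env.capture(n); c['R']=cv2.Rodrigues(np.array(c['rvec'],float))[0]; c['t']=np.array(c['tvec'],float).ravel(); return c
def cloud(c):
    z=c['z_map']; v,u=np.mgrid[0:z.shape[0],0:z.shape[1]]; K=c['mtx']
    p=np.stack([(u-K[0][2])/K[0][0]*z,(v-K[1][2])/K[1][1]*z,z],-1)
    return (p-c['t'])@c['R']
def save(c,f): cv2.imwrite(f,c['img'][:,:,::-1])
E
python3 - <<'E'
from h import *
a=cap('scene'); b=cap('side'); cv2.imwrite('pics/a.png',cv2.resize(np.hstack([a['img'],b['img']])[:,:,::-1],(800,300))); save(a,'pics/s.png')
for n,c in (('scene',a),('side',b)):
  P=cloud(c)
  for q in ['knob_grip','sensor_mid','lamp_amber','lamp_blue','stand','multimeter','supply']:
    for r in env.regions_of(n,q)[:3]:
      m=r['pixels']&(c['z_map']>0)
      if m.sum(): print(n,q,round(r['p'],2),np.round(r['centre']),np.round(np.median(P[m],0),3),np.round(P[m].max(0),3),np.round(P[m].min(0),3),np.median(c['img'][m],0))
E
```

```text
scene knob_grip 0.72 [175. 208.] [ 0.471 -0.099  0.117] [ 0.489 -0.066  0.122] [ 0.271 -0.106  0.002] [104.  44.  42.]
scene knob_grip 0.39 [214. 217.] [ 0.534 -0.105  0.019] [0.683 0.008 0.122] [ 0.313 -0.194 -0.001] [57. 50. 50.]
scene sensor_mid 0.58 [217. 221.] [ 0.541 -0.1    0.038] [ 0.683 -0.016  0.118] [ 0.427 -0.18   0.011] [83. 81. 81.]
scene lamp_amber 0.91 [264. 333.] [0.819 0.054 0.051] [0.845 0.158 0.133] [ 0.701  0.026 -0.001] [42. 86. 84.]
scene lamp_amber 0.85 [258. 288.] [ 0.756 -0.025  0.05 ] [0.781 0.016 0.132] [ 0.693 -0.054  0.001] [46. 80. 48.]
scene lamp_amber 0.84 [224. 318.] [0.713 0.075 0.071] [0.803 0.185 0.133] [ 0.574  0.034 -0.001] [99. 72. 37.]
scene lamp_blue 0.65 [219. 224.] [ 0.542 -0.1    0.039] [ 0.683 -0.013  0.118] [ 0.423 -0.18   0.01 ] [83. 81. 82.]
scene lamp_blue 0.56 [288. 172.] [ 0.732 -0.26   0.046] [ 0.756 -0.22   0.133] [ 0.626 -0.294 -0.001] [47. 51. 77.]
scene stand 0.87 [217. 217.] [ 0.534 -0.105  0.019] [0.683 0.007 0.122] [ 0.367 -0.194 -0.001] [55. 50. 49.]
scene multimeter 0.57 [182. 295.] [0.512 0.132 0.033] [0.567 0.188 0.045] 
[... 342 characters left out ...]
] [ 0.438 -0.196 -0.003] [64. 63. 64.]
side lamp_amber 0.86 [233. 237.] [0.698 0.097 0.049] [0.772 0.121 0.132] [ 0.667 -0.031 -0.001] [71. 43. 14.]
side lamp_amber 0.79 [221. 194.] [0.801 0.073 0.052] [0.854 0.098 0.132] [ 0.772  0.007 -0.002] [19. 72. 71.]
side lamp_amber 0.79 [183. 231.] [ 0.739 -0.006  0.112] [0.779 0.011 0.131] [ 0.715 -0.169 -0.003] [17. 55. 24.]
side stand 0.6 [202. 343.] [ 0.505 -0.076  0.029] [0.704 0.004 0.121] [ 0.38  -0.263 -0.002] [40. 29. 30.]
side multimeter 0.58 [284. 342.] [0.489 0.154 0.032] [0.569 0.191 0.044] [ 0.412  0.063 -0.004] [ 9.  9. 10.]
side supply 0.75 [135. 356.] [ 0.502 -0.329  0.049] [ 0.567 -0.31   0.066] [ 0.436 -0.496 -0.002] [86. 77. 68.]
```

View pics/s.png

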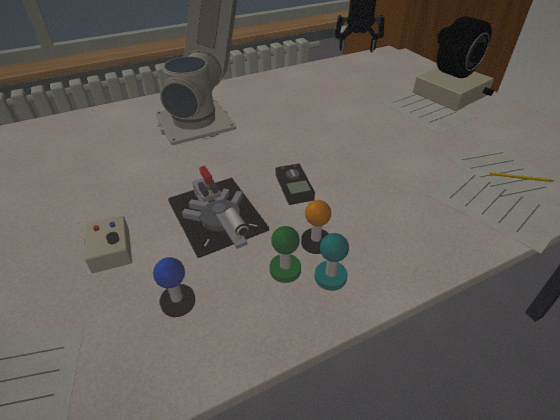

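The scene view shows the knob at about (col 207, row 175) and the sensor at (237, 230). The amber lamp at (318, 213) is on the robot's left (+0.785) and the blue one at (170, 272) on its right. The green and turquoise lamps are look-alikes. Next I'll get exact poses.

Run:
```python
from h import *
for n in ('scene','side'):
  c=cap(n);P=cloud(c);I=c['img'].astype(int)
  box=(P[...,0]>.38)&(P[...,0]<.72)&(P[...,1]>-.25)&(P[...,1]<.05)&(c['z_map']>0)
  red=box&(I[...,0]>1.8*I[...,1])&(I[...,0]>1.8*I[...,2])&(P[...,2]>.085)
  def rep(name,m):
    q=P[m]; (cx,cy),(w,h),a=cv2.minAreaRect((q[:,:2]*1000).astype(np.float32)); u=np.linalg.svd(q[:,:2]-q[:,:2].mean(0),full_matrices=False)[2][0]
    print(n,name,m.sum(),np.round(q.min(0),3),np.round(q.max(0),3),'rect',np.round([cx,cy,w,h,a],1),'pca',np.round(np.degrees(np.arctan2(u[1],u[0])),1))
  rep('knobtop',red&(P[...,2]>.114)); 
  s=box&(P[...,2]>.09)&(P[...,0]>.53); rep('sensor',s); rep('sensortop',s&(P[...,2]>.108))
  # lamps by globes: sphere fit
  for nm,x in (('amber',(.62,.8,.03,.16)),('blue',(.62,.85,-.34,-.18))):
    m=(P[...,0]>x[0])&(P[...,0]<x[1])&(P[...,1]>x[2])&(P[...,1]<x[3])&(P[...,2]>.08)
    m&= (I[...,0]>1.25*I[...,1])&(I[...,1]>1.3*I[...,2]) if nm=='amber' else (I[...,2]>1.4*I[...,0])&(I[...,2]>1.3*I[...,1])
    q=P[m]; A=np.c_[2*q,np.ones(len(q))]; s_=np.linalg.lstsq(A,(q**2).sum(1),rcond=None)[0]; print(n,nm,m.sum(),np.round(s_[:3],3),np.sqrt(s_[3]+s_[:3]@s_[:3]))
  # board
s=env.state(); print(s['tcp_pos'],s['tool_rot'],R.from_quat(s['tool_rot']).as_matrix().round(3))
```

```text
scene knobtop 88 [ 0.438 -0.105  0.114] [ 0.489 -0.089  0.123] rect [463.5 -97.9  49.9  14.7   2.7] pca 2.5
scene sensor 400 [ 0.612 -0.25   0.09 ] [ 0.72  -0.075  0.13 ] rect [ 665.2 -164.2   72.7  190.8   13.8] pca 114.9
scene sensortop 285 [ 0.612 -0.25   0.108] [ 0.72  -0.077  0.13 ] rect [ 665.2 -164.2   72.4  190.9   13.9] pca 115.2
scene amber 529 [0.704 0.086 0.102] 0.02907511563566662
scene blue 752 [ 0.72  -0.259  0.102] 0.02918238100737226
side knobtop 122 [ 0.436 -0.103  0.114] [ 0.487 -0.088  0.122] rect [461.7 -96.   50.2  14.9   1.9] pca -177.5
side sensor 626 [ 0.61 -0.25  0.09] [ 0.72  -0.003  0.129] rect [ 665.2 -126.6  109.4  246.5    0. ] pca 105.8
side sensortop 323 [ 0.611 -0.25   0.108] [ 0.72  -0.007  0.129] rect [ 665.4 -128.4  109.1  242.8    0. ] pca 107.4
side amber 725 [0.703 0.085 0.101] 0.02922263511840071
side blue 426 [ 0.719 -0.26   0.101] 0.028600313949834016
[0.24010651 0.4948187  0.23129258] [ 2.23972984e-01  9.74595353e-01  9.58804136e-06 -7.85822858e-06] [[-0.9    0.437 -0.   ]
 [ 0.437  0.9    0.   ]
 [ 0.     0.    -1.   ]]
```

>>> arm_command(slide=[[-0.038,-0.036,0.002],[-0.076,-0.073,0.005],[-0.115,-0.109,0.008],[-0.153,-0.145,0.01],[-0.191,-0.182,0.012],[-0.23,-0.218,0.015],[-0.268,-0.254,0.018],[-0.306,-0.29,0.02]], delta_rot=[[0,0,-4],[0,0,-8],[0,0,-12],[0,0,-16],[0,0,-20],[0,0,-24],[0,0,-28],[0,0,-28.4]], hand=0.3)

```text
clock: 1.9
tcp_pos: [0.3892, 0.0987, 0.2114]
tool_rot: [-0.023, 1.0, 0.0, 0.0]
contact_force: [0.3, 1.0, 0.4]
gripper_width: 0.0602
grip_force: 0.0
```

>>> arm_command(slide=[[-0.013,-0.04,0.008],[-0.026,-0.08,0.016],[-0.039,-0.12,0.024],[-0.052,-0.16,0.032],[-0.065,-0.2,0.04],[-0.065,-0.2,0.04]], delta_rot=[[0,0,0],[0,0,0],[0,0,0],[0,0,0],[0,0,0],[0,0,0]])

```text
clock: 2.65
tcp_pos: [0.463, -0.0988, 0.1704]
tool_rot: [-0.02, 1.0, 0.0, -0.0]
contact_force: [-0.4, 0.7, -0.8]
gripper_width: 0.0595
grip_force: 0.0
```

Run:
```python
from h import *
c=cap('wrist');save(c,'pics/w1.png');P=cloud(c);I=c['img'].astype(int)
s=env.state();T=R.from_quat(s['tool_rot']).as_matrix();print(s['tcp_pos'],s['qpos'])
red=(I[...,0]>1.8*I[...,1])&(I[...,0]>1.8*I[...,2])&(P[...,2]>.114)&(P[...,2]<.125)&(c['z_map']>0)
q=P[red];r=cv2.minAreaRect((q[:,:2]*1000).astype(np.float32));print(len(q),r,q.min(0),q.max(0))
d=np.r_[np.array(r[0])/1000,0.09]-s['tcp_pos'];print('tool delta',T.T@d,'ang tooly',np.degrees(np.arctan2(T[1,1],T[0,1])))
```

```text
[ 0.46250509 -0.09753325  0.17080641] [-3.85716059e-01  1.55819399e-01 -2.70115581e-01  1.14598879e+00
  1.27234330e-04 -4.27386885e-01]
2155 ((460.9984436035156, -97.99547576904297), (50.89980697631836, 15.767948150634766), 2.703829288482666) [ 0.4354995  -0.10678552  0.11401172] [ 0.48644859 -0.08957903  0.12059057]
tool delta [ 0.00144595 -0.00044618  0.0808076 ] ang tooly 92.38754205651097
```

View pics/w1.png

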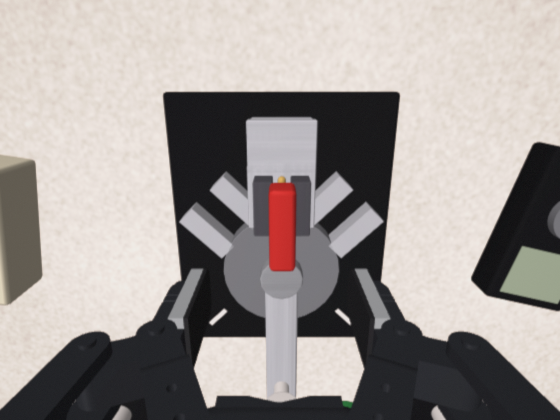

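The wrist view shows the red bar at (282, 227), centred and aligned between the fingers. I'll go down and grip it.

>>> arm_command(slide=[[0.001,0,0.03],[0.001,0,0.06],[0.001,0,0.08],[0.001,0,0.08]], delta_rot=[[0,0,0],[0,0,0],[0,0,0],[0,0,0]])

```text
clock: 3.2
tcp_pos: [0.4605, -0.0955, 0.0907]
tool_rot: [-0.022, 1.0, 0.001, -0.001]
contact_force: [0.2, -0.0, -0.1]
gripper_width: 0.06
grip_force: 0.0
```

>>> arm_command(slide=[[0,0,0],[0,0,0],[0,0,0],[0,0,0],[0,0,0]], delta_rot=[[0,0,0],[0,0,0],[0,0,0],[0,0,0],[0,0,0]], hand=1, force=60)

```text
clock: 3.82
tcp_pos: [0.4621, -0.097, 0.0923]
tool_rot: [-0.022, 1.0, -0.0, 0.001]
contact_force: [-1.1, -1.0, 5.2]
gripper_width: 0.0153
grip_force: 60.1
```

Gripped. I'll pull it up 24 mm.

>>> arm_command(slide=[[0,0,-0.008],[0,0,-0.016],[0,0,-0.024],[0,0,-0.024],[0,0,-0.024]], delta_rot=[[0,0,0],[0,0,0],[0,0,0],[0,0,0],[0,0,0]])

```text
clock: 4.45
tcp_pos: [0.4617, -0.0968, 0.1152]
tool_rot: [-0.022, 1.0, -0.0, 0.0]
contact_force: [4.6, -4.4, -8.6]
gripper_width: 0.015
grip_force: 58.8
```

>>> arm_command(slide=[[0,0,0],[0,0,0],[0,0,0],[0,0,0],[0,0,0],[0,0,0],[0,0,0],[0,0,0]], delta_rot=[[0,0,-9],[0,0,-18],[0,0,-27],[0,0,-36],[0,0,-45],[0,0,-54],[0,0,-59],[0,0,-59]])

```text
clock: 5.45
tcp_pos: [0.4616, -0.0967, 0.115]
tool_rot: [-0.511, 0.86, 0.0, -0.0]
contact_force: [4.2, -3.2, -8.8]
gripper_width: 0.015
grip_force: 58.8
```

>>> arm_command(slide=[[0,0,0.003],[0,0,0.003]], delta_rot=[[0,0,0],[0,0,0]])

```text
clock: 5.7
tcp_pos: [0.4616, -0.0967, 0.1124]
tool_rot: [-0.511, 0.86, -0.0, 0.0]
contact_force: [3.6, -1.3, -5.9]
gripper_width: 0.0148
grip_force: 59.2
```

>>> arm_command(slide=[[0,0,0],[0,0,0],[0,0,0],[0,0,-0.03],[0,0,-0.06],[0,0,-0.085],[0,0,-0.085]], delta_rot=[[0,0,0],[0,0,0],[0,0,0],[0,0,0],[0,0,0],[0,0,0],[0,0,0]], hand=0.3)

```text
clock: 6.58
tcp_pos: [0.4622, -0.0969, 0.1989]
tool_rot: [-0.511, 0.859, -0.001, 0.001]
contact_force: [0.6, 1.1, -0.5]
gripper_width: 0.0598
grip_force: 0.0
```

Run:
```python
from h import *
c=cap('wrist');save(c,'pics/w2.png');P=cloud(c);I=c['img'].astype(int)
s=env.state();T=R.from_quat(s['tool_rot']).as_matrix();print(s['tcp_pos'],T.round(3))
red=(I[...,0]>1.8*I[...,1])&(I[...,0]>1.8*I[...,2])&(P[...,2]>.128)&(P[...,2]<.16)&(c['z_map']>0)
q=P[red];r=cv2.minAreaRect((q[:,:2]*1000).astype(np.float32));print(len(q),r,np.median(q[:,2]))
```

```text
[ 0.46170121 -0.0967251   0.19766539] [[-0.477 -0.879  0.001]
 [-0.879  0.477 -0.   ]
 [-0.    -0.001 -1.   ]]
2057 ((461.55560302734375, -98.09785461425781), (51.9051513671875, 15.69929313659668), 61.295265197753906) 0.13818737937817602
```

View pics/w2.png

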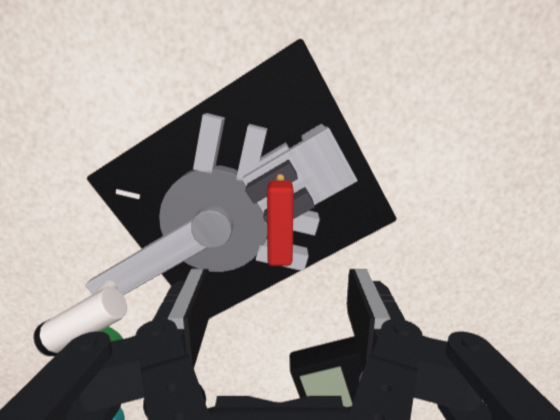

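The wrist view shows the bar at (280, 222) twisted by about 59° and standing 19 mm higher, so it is held out. The sensor is at (80, 320). I'll go to it next.

>>> arm_command(slide=[[-0.016,-0.026,0],[-0.032,-0.053,0],[-0.047,-0.079,0],[-0.063,-0.106,0],[-0.079,-0.132,0],[-0.094,-0.159,0],[-0.094,-0.159,0]], delta_rot=[[0,0,10],[0,0,20],[0,0,30],[0,0,40],[0,0,50],[0,0,59],[0,0,59]])

```text
clock: 7.5
tcp_pos: [0.6469, -0.0897, 0.1947]
tool_rot: [-0.022, 1.0, 0.0, -0.001]
contact_force: [-0.6, -1.1, 0.5]
gripper_width: 0.0598
grip_force: 0.0
```

Run:
```python
from h import *
c=cap('wrist');P=cloud(c)
s=env.state();T=R.from_quat(s['tool_rot']).as_matrix();print(s['tcp_pos'],T.round(3),s['qpos'].__repr__())
for n in ('scene','side'):
  c=cap(n);P=cloud(c)
  m=(P[...,2]>.09)&(P[...,2]<.12)&(P[...,0]>.59)&(P[...,0]<.7)&(P[...,1]>-.13)&(P[...,1]<-.05)&(c['z_map']>0)
  q=P[m];
  if m.sum()>5: print(n,len(q),q.min(0),q.max(0),cv2.minAreaRect((q[:,:2]*1000).astype(np.float32)))
```

```text
[ 0.64590705 -0.08968589  0.19526095] [[-0.999 -0.046 -0.003]
 [-0.046  0.999  0.001]
 [ 0.003  0.001 -1.   ]] array([-2.66496909e-01,  4.48372777e-01,  2.17175522e-01,  1.34257763e+00,
       -6.09355687e-05, -3.12491608e-01])
scene 362 [ 0.61096208 -0.1051146   0.09088521] [ 0.68314061 -0.07519461  0.11737833] ((647.1947631835938, -90.16915893554688), (72.4460220336914, 27.439800262451172), 2.6163902282714844)
side 401 [ 0.6101683  -0.10116502  0.09164248] [ 0.68032132 -0.07323292  0.11667115] ((645.4627075195312, -87.80192565917969), (70.00080108642578, 25.49843978881836), 3.1581006050109863)
```

>>> arm_command(slide=[[0,0,0.04],[0,0,0.08],[0,0,0.105],[0,0,0.117],[0,0,0.117]], delta_rot=[[0,0,0],[0,0,0],[0,0,0],[0,0,0],[0,0,0]])

```text
clock: 8.28
tcp_pos: [0.6455, -0.0899, 0.0803]
tool_rot: [-0.022, 1.0, 0.0, -0.0]
contact_force: [0.3, -1.1, 1.6]
gripper_width: 0.0599
grip_force: 0.0
```

>>> arm_command(slide=[[0,0,0],[0,0,0],[0,0,0],[0,0,0]], delta_rot=[[0,0,0],[0,0,0],[0,0,0],[0,0,0]], hand=1, force=25)

```text
clock: 8.78
tcp_pos: [0.6467, -0.09, 0.0816]
tool_rot: [-0.022, 1.0, -0.0, 0.001]
contact_force: [-0.9, 0.2, 6.2]
gripper_width: 0.0271
grip_force: 25.1
```

>>> arm_command(slide=[[0.0006,0.0113,0],[0.0022,0.0224,0],[0.005,0.0334,0],[0.0088,0.044,0]], delta_rot=[[0,0,-5.6],[0,0,-11.25],[0,0,-16.9],[0,0,-22.5]])

```text
clock: 9.28
tcp_pos: [0.6362, -0.046, 0.0816]
tool_rot: [-0.218, 0.976, -0.0, 0.001]
contact_force: [0.3, 0.1, 6.5]
gripper_width: 0.0272
grip_force: 25.2
```

Forces are low. From this new frame I'll repeat the same half swing.

>>> arm_command(slide=[[0.0006,0.0113,0],[0.0022,0.0224,0],[0.005,0.0334,0],[0.0088,0.044,0],[0.0088,0.044,0],[0.0088,0.044,0]], delta_rot=[[0,0,-5.6],[0,0,-11.25],[0,0,-16.9],[0,0,-22.5],[0,0,-22.5],[0,0,-22.5]])

```text
clock: 10.02
tcp_pos: [0.61, -0.0099, 0.0816]
tool_rot: [-0.403, 0.915, -0.0, 0.001]
contact_force: [1.1, 2.7, 7.5]
gripper_width: 0.0271
grip_force: 25.2
```

>>> arm_command(slide=[[0,0,0],[0,0,0],[0,0,0],[0,0,-0.04],[0,0,-0.08],[0,0,-0.12],[0,0,-0.12]], delta_rot=[[0,0,0],[0,0,0],[0,0,0],[0,0,0],[0,0,0],[0,0,0],[0,0,0]], hand=0.3)

```text
clock: 10.9
tcp_pos: [0.6101, -0.0105, 0.2034]
tool_rot: [-0.403, 0.915, -0.001, 0.002]
contact_force: [0.6, -0.6, 0.2]
gripper_width: 0.0599
grip_force: 0.0
```

Run:
```python
from h import *
s=env.state();T=R.from_quat(s['tool_rot']).as_matrix();print(s['tcp_pos'],T.round(3))
pv=np.array([.5312,-.0948])
for n in ('scene','side'):
  c=cap(n);P=cloud(c)
  m=(P[...,2]>.09)&(P[...,2]<.12)&(np.hypot(P[...,0]-.6087,P[...,1]+.0099)<.06)&(c['z_map']>0)
  q=P[m];r=cv2.minAreaRect((q[:,:2]*1000).astype(np.float32));d=np.array(r[0])/1000-pv
  print(n,len(q),r,'swivel deg',np.degrees(np.arctan2(d[1],d[0]))-2.6)
k=np.array([.4615,-.0978]); print('to knob',T.T@np.r_[k-s['tcp_pos'][:2],0])
```

```text
[ 0.61005702 -0.01045081  0.203424  ] [[-0.676 -0.737  0.005]
 [-0.737  0.676 -0.001]
 [-0.003 -0.005 -1.   ]]
scene 369 ((611.8005981445312, -11.381179809570312), (71.92803955078125, 26.58050537109375), 49.94467544555664) swivel deg 43.38437333185324
side 459 ((607.2428588867188, -8.506107330322266), (71.99397277832031, 27.567012786865234), 44.22915267944336) swivel deg 46.013243166064335
to knob [ 0.16476357  0.05051272 -0.00070875]
```

The swivel is at about 45°. Back to the knob.

>>> arm_command(slide=[[0.041,0.013,0],[0.082,0.025,0],[0.124,0.038,0],[0.165,0.0505,0],[0.165,0.0505,0],[0.165,0.0505,0.04],[0.165,0.0505,0.075],[0.165,0.0505,0.075]], delta_rot=[[0,0,-4],[0,0,-8],[0,0,-12],[0,0,-13.8],[0,0,-13.8],[0,0,-13.8],[0,0,-13.8],[0,0,-13.8]])

```text
clock: 12.0
tcp_pos: [0.4588, -0.0968, 0.1227]
tool_rot: [-0.51, 0.86, 0.002, -0.002]
contact_force: [-0.0, -0.9, -0.1]
gripper_width: 0.06
grip_force: 0.0
```

Run:
```python
from h import *
s=env.state();T=R.from_quat(s['tool_rot']).as_matrix();print(s['tcp_pos'],T.round(3))
c=cap('wrist');save(c,'pics/w3.png');P=cloud(c);I=c['img'].astype(int)
red=(I[...,0]>1.8*I[...,1])&(I[...,0]>1.8*I[...,2])&(P[...,2]>.128)&(P[...,2]<.16)&(c['z_map']>0)
q=P[red];r=cv2.minAreaRect((q[:,:2]*1000).astype(np.float32));print(len(q),r,np.median(q[:,2]))
print(T.T@(np.r_[.4615,-.0975,.111]-s['tcp_pos']))
```

```text
[ 0.45876387 -0.09680171  0.12266712] [[-0.48  -0.877 -0.006]
 [-0.877  0.48   0.002]
 [ 0.001  0.006 -1.   ]]
4386 ((461.3576354980469, -98.82076263427734), (51.41796112060547, 16.008974075317383), 61.467647552490234) 0.13814259628017364
[-0.00070737 -0.00280516  0.01165017]
```

View pics/w3.png

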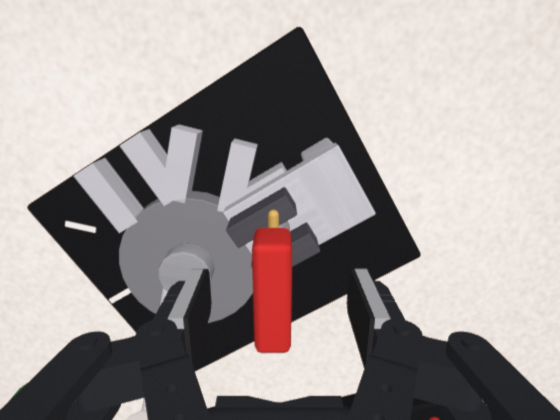

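The bar at (273, 290) is between the fingers, about 3 mm off centre. I'll correct that, go down and grip.

>>> arm_command(slide=[[-0.0005,-0.003,0.006],[-0.0005,-0.003,0.012],[-0.0005,-0.003,0.012]], delta_rot=[[0,0,0],[0,0,0],[0,0,0]])

```text
clock: 12.42
tcp_pos: [0.463, -0.0987, 0.1132]
tool_rot: [-0.51, 0.86, 0.0, -0.0]
contact_force: [-0.6, 0.4, -0.4]
gripper_width: 0.0595
grip_force: 0.0
```

>>> arm_command(slide=[[0,0,0],[0,0,0],[0,0,0],[0,0,0],[0,0,0]], delta_rot=[[0,0,0],[0,0,0],[0,0,0],[0,0,0],[0,0,0]], hand=1, force=50)

```text
clock: 13.05
tcp_pos: [0.4619, -0.0982, 0.1137]
tool_rot: [-0.51, 0.86, 0.001, -0.0]
contact_force: [-8.4, 3.4, 7.8]
gripper_width: 0.0148
grip_force: 49.4
```

>>> arm_command(slide=[[0,0,-0.003],[0,0,-0.003]], delta_rot=[[0,0,0],[0,0,0]])

```text
clock: 13.3
tcp_pos: [0.4618, -0.0981, 0.1156]
tool_rot: [-0.51, 0.86, 0.001, -0.001]
contact_force: [-3.2, 2.7, -9.4]
gripper_width: 0.0151
grip_force: 48.9
```

>>> arm_command(slide=[[0,0,0],[0,0,0],[0,0,0],[0,0,0],[0,0,0],[0,0,0],[0,0,0],[0,0,0]], delta_rot=[[0,0,9],[0,0,18],[0,0,27],[0,0,36],[0,0,45],[0,0,54],[0,0,58.8],[0,0,58.8]])

```text
clock: 14.3
tcp_pos: [0.4613, -0.0977, 0.1151]
tool_rot: [-0.022, 1.0, 0.001, -0.002]
contact_force: [-5.8, 5.7, -8.2]
gripper_width: 0.0152
grip_force: 48.9
```

>>> arm_command(slide=[[0,0,0.006],[0,0,0.012],[0,0,0.018],[0,0,0.022],[0,0,0.022]], delta_rot=[[0,0,0],[0,0,0],[0,0,0],[0,0,0],[0,0,0]])

```text
clock: 14.92
tcp_pos: [0.4614, -0.0977, 0.094]
tool_rot: [-0.022, 1.0, 0.001, -0.001]
contact_force: [-7.3, 5.8, 1.2]
gripper_width: 0.0151
grip_force: 50.2
```

Release, rise, and check.

>>> arm_command(slide=[[0,0,0],[0,0,0],[0,0,0],[0,0,0],[0,0,-0.04],[0,0,-0.08],[0,0,-0.1],[0,0,-0.1]], delta_rot=[[0,0,0],[0,0,0],[0,0,0],[0,0,0],[0,0,0],[0,0,0],[0,0,0],[0,0,0]], hand=0.3)

```text
clock: 15.92
tcp_pos: [0.4637, -0.0991, 0.1955]
tool_rot: [-0.022, 1.0, -0.001, 0.001]
contact_force: [0.1, -0.2, -0.3]
gripper_width: 0.0604
grip_force: 0.0
```

Run:
```python
from h import *
s=env.state();T=R.from_quat(s['tool_rot']).as_matrix();print(s['tcp_pos'],s['contact_force'])
c=cap('wrist');P=cloud(c);I=c['img'].astype(int);w=c
red=(I[...,0]>1.8*I[...,1])&(I[...,0]>1.8*I[...,2])&(P[...,2]>.105)&(P[...,2]<.16)&(c['z_map']>0)
q=P[red];r=cv2.minAreaRect((q[:,:2]*1000).astype(np.float32));print(len(q),r,np.median(q[:,2]))
pv=np.array([.5312,-.0948])
for n in ('scene','side'):
  c=cap(n);P=cloud(c)
  m=(P[...,2]>.09)&(P[...,2]<.12)&(np.hypot(P[...,0]-.6087,P[...,1]+.0099)<.06)&(c['z_map']>0)
  q=P[m];r=cv2.minAreaRect((q[:,:2]*1000).astype(np.float32));d=np.array(r[0])/1000-pv
  print(n,len(q),r,'swivel deg',np.degrees(np.arctan2(d[1],d[0]))-2.6)
  if n=='scene': cv2.imwrite('pics/f.png',cv2.resize(np.hstack([w['img'],c['img']])[:,:,::-1],(800,300)))
```

```text
[ 0.46373097 -0.09905997  0.19552243] [ 0.11829995 -0.24691721 -0.31413453]
1870 ((460.99664306640625, -98.07386779785156), (50.81375503540039, 15.841075897216797), 2.3090548515319824) 0.1184181242153921
scene 368 ((611.7625122070312, -11.110488891601562), (70.63800048828125, 26.706771850585938), 48.024898529052734) swivel deg 43.49065444312489
side 460 ((608.416259765625, -9.602840423583984), (72.13674926757812, 28.380775451660156), 45.47398376464844) swivel deg 45.213217988391484
```

View pics/f.png

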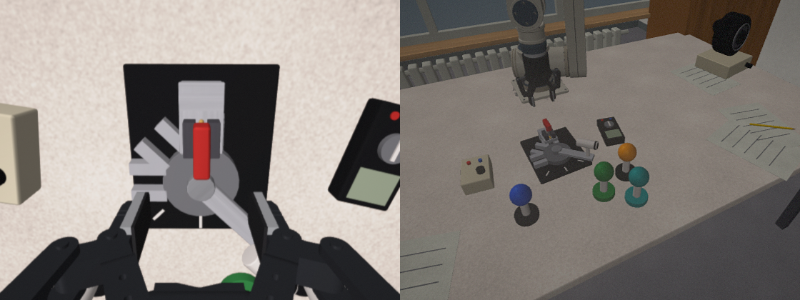

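The knob is back at 0 with its top at 118 mm, 20 mm lower than when held out, so it is home. The sensor faces the amber lamp at (627, 152), and nothing else has moved. I'm handing the job in.

```bash
python3 -c "
from rig import env
print(env.job_done())"
```

```text
the job is handed in; nothing more can be done
None
```

The sensor arm now faces the amber lamp at the left (+0.785) station with the plunger dropped home, the lamps, multimeter and supply box were left where they stood, and the job was handed in at about 16 s of the 56 s limit.

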